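# Reload the test specimens into the tray in reverse order

## Task

Move the four test specimens from the wooden carrier into the cells of the blue test tray, one to a cell and in reverse order: the one that stands nearest the carrier's lifting bail goes in the cell farthest from the tray's bail, and so on down the row, so that the one farthest from the carrier's bail ends up nearest the tray's bail. Set each one down upright on the floor of its cell without dropping it or tipping it over.

Things in the scene. Friction and masses are not known exactly. Their poses are not given: they have to be found in the camera images.
- tall_core: tallest specimen: grey concrete cylinder, 38 mm diameter, 90 mm tall. Loose, stands upright on a cork pad at the start, 0.1 to 0.35 kg. Origin at the centre of its underside, z up along its axis
- wide_core: widest and shortest specimen: grey concrete cylinder, 46 mm diameter, 62 mm tall. Loose, stands upright on a cork pad at the start, 0.1 to 0.35 kg. Origin at the centre of its underside, z up along its axis
- mortar_prism: square pale mortar prism, 40 x 40 mm across, 78 mm tall; its side faces lie along the carrier's x and y within 0.15 rad at the start. Loose, stands upright on a cork pad at the start, 0.1 to 0.35 kg. Origin at the centre of its underside, z up along its axis
- slim_core: slimmest specimen: pale stone cylinder, 28 mm diameter, 72 mm tall. Loose, stands upright on a cork pad at the start, 0.1 to 0.35 kg. Origin at the centre of its underside, z up along its axis
- carrier: fixed wooden plank 270 x 74 mm, 12 mm thick, with four cork pads in a row along its own x at x = -99, -33, 33, 99 mm (y = 0), pad tops at z = 16 mm. Origin: centre of its underside, on the table. Steel lifting bail (U of 8 mm bar, 46 mm high, out to x = -150 mm) at its -x end. Lies at any yaw, left or right of the middle
- tray: fixed blue steel tray 268 x 70 mm, empty, four open white-floored cells in a row along its own x, centred at x = -99, -33, 33, 99 mm (y = 0), each 62 x 62 mm inside, floor at z = 4 mm, walls 4 mm thick, top at z = 20 mm. Origin: centre of its underside, on the table. Steel bail (46 mm high, out to x = -156 mm) at its -x end. Any yaw, on the other side from the carrier
- pad_a: cork disc, 56 mm across, one of four alike fixed in a row on the carrier; it marks the starting place of the specimen standing on it (the tall core). Its origin is at table level (the carrier's underside), its top face 16 mm above that. It does not move during the job
- pad_b: cork disc, 56 mm across, one of four alike fixed in a row on the carrier; it marks the starting place of the specimen standing on it (the wide core). Its origin is at table level (the carrier's underside), its top face 16 mm above that. It does not move during the job
- pad_c: cork disc, 56 mm across, one of four alike fixed in a row on the carrier; it marks the starting place of the specimen standing on it (the mortar prism). Its origin is at table level (the carrier's underside), its top face 16 mm above that. It does not move during the job
- pad_d: cork disc, 56 mm across, one of four alike fixed in a row on the carrier; it marks the starting place of the specimen standing on it (the slim core). Its origin is at table level (the carrier's underside), its top face 16 mm above that. It does not move during the job
Not all that is in view belongs to the job. What is shaped like the mortar_prism but pink or yellow is not meant.

How it is judged (in metres and radians):
At the end, for the whole second after the job is handed in: Each specimen stands upright (0.1 rad) at rest on its cell floor (within 6 mm; within 25 mm of the cell centre along each side of the tray), in reverse order: carrier place 1, 2, 3, 4 counted from its bail to tray cell 4, 3, 2, 1 counted from its bail (((x of pad_a in the frame of carrier between -0.119 and -0.079 m and x of tall_core in the frame of tray between 0.074 and 0.124 m) or (x of pad_a in the frame of carrier between -0.053 and -0.013 m and x of tall_core in the frame of tray between 0.008 and 0.058 m) or (x of pad_a in the frame of carrier between 0.013 and 0.053 m and x of tall_core in the frame of tray between -0.058 and -0.008 m) or (x of pad_a in the frame of carrier between 0.079 and 0.119 m and x of tall_core in the frame of tray between -0.124 and -0.074 m)) and y of tall_core in the frame of tray between -0.025 and 0.025 m and z of tall_core in the frame of tray between -0.002 and 0.01 m and angle between each of tall_core, wide_core, mortar_prism, slim_core's own z axis and vertical below 0.1 rad and linear speed of each of tall_core, wide_core, mortar_prism, slim_core below 0.02 m/s and ((x of pad_b in the frame of carrier between -0.119 and -0.079 m and x of wide_core in the frame of tray between 0.074 and 0.124 m) or (x of pad_b in the frame of carrier between -0.053 and -0.013 m and x of wide_core in the frame of tray between 0.008 and 0.058 m) or (x of pad_b in the frame of carrier between 0.013 and 0.053 m and x of wide_core in the frame of tray between -0.058 and -0.008 m) or (x of pad_b in the frame of carrier between 0.079 and 0.119 m and x of wide_core in the frame of tray between -0.124 and -0.074 m)) and y of wide_core in the frame of tray between -0.025 and 0.025 m and z of wide_core in the frame of tray between -0.002 and 0.01 m and ((x of pad_c in the frame of carrier between -0.119 and -0.079 m and x of mortar_prism in the frame of tray between 0.074 and 0.124 m) or (x of pad_c in the frame of carrier between -0.053 and -0.013 m and x of mortar_prism in the frame of tray between 0.008 and 0.058 m) or (x of pad_c in the frame of carrier between 0.013 and 0.053 m and x of mortar_prism in the frame of tray between -0.058 and -0.008 m) or (x of pad_c in the frame of carrier between 0.079 and 0.119 m and x of mortar_prism in the frame of tray between -0.124 and -0.074 m)) and y of mortar_prism in the frame of tray between -0.025 and 0.025 m and z of mortar_prism in the frame of tray between -0.002 and 0.01 m and ((x of pad_d in the frame of carrier between -0.119 and -0.079 m and x of slim_core in the frame of tray between 0.074 and 0.124 m) or (x of pad_d in the frame of carrier between -0.053 and -0.013 m and x of slim_core in the frame of tray between 0.008 and 0.058 m) or (x of pad_d in the frame of carrier between 0.013 and 0.053 m and x of slim_core in the frame of tray between -0.058 and -0.008 m) or (x of pad_d in the frame of carrier between 0.079 and 0.119 m and x of slim_core in the frame of tray between -0.124 and -0.074 m)) and y of slim_core in the frame of tray between -0.025 and 0.025 m and z of slim_core in the frame of tray between -0.002 and 0.01 m); the robot touches nothing.
It fails at once if a specimen is tipped over (angle between any of tall_core, wide_core, mortar_prism, slim_core's own z axis and vertical above 0.7 rad).
It fails at once if a specimen is dropped (falls free faster than 0.6 m/s, about 2 cm of fall) ((linear speed of tall_core above 0.6 m/s and contact force between the fingers and tall_core below 0.05 N) or (linear speed of wide_core above 0.6 m/s and contact force between the fingers and wide_core below 0.05 N) or (linear speed of mortar_prism above 0.6 m/s and contact force between the fingers and mortar_prism below 0.05 N) or (linear speed of slim_core above 0.6 m/s and contact force between the fingers and slim_core below 0.05 N)).
It also fails if it takes over 106 s, if anything falls off the work surface, if the arm or the gripper's body presses on something with over 40 N, if the wrist force passes 120 N, or if a joint passes its speed limit or range.

## Robot

A 6-joint arm with a two-finger parallel gripper is mounted at the origin on the work surface. World frame = base frame: x ahead of the robot, y to its left, z up, the work surface at z = 0. Lengths are in mm, angles in rad, forces in N, time in s.
With the tool pointing down it reaches from about 350 to 975 mm from the base axis. Payload 7.1 kg.
Tool frame: the origin (TCP) lies midway between the tips of the shut fingers; the grasp point (between the pads) lies 19 mm behind it (ctrl.grip_depth is the distance from the TCP to the grasp point, in mm); z points along the fingers, y is the line along which they close (so a half turn about z gives the same grasp; the last joint's range is limited). The gripper opens to 88 mm and grips with 3 to 60 N. Pads are 20 mm wide; open, the fingers measure 115 mm over their backs; the gripper's body (75 mm by 178 mm) begins 61 mm behind the grasp point.
Start: joints at [1.264, 0.423, 1.63, -0, 1.089, -0.019], TCP at [177.37, 599.286, 186.975] pointing down, gripper open.
Joint ranges: [-3, 3], [-0.9, 2.11], [0.09, 2.58], [-1.31, 4.45], [0.11, 2.69], [-2.54, 2.54]. Speed limits (rad/s): [2.39, 2.39, 3.01, 3.14, 3.14, 3.14].

## Interface

Orientations are given as a rotation vector (axis times angle).
In Python, from workcell import get_obs, vision, ctrl gives the robot as it stands.
- The arm moves only by the tool step_arm, never from a script. Its argument "plan" is a list of rows, each a list of 7 numbers: the opening, from -1 (shut) to 1 (fully open), then the shift along the tool's x, y, z as a fraction of full scale, then the turn, a rotation vector about the tool's x, y, z as a fraction of full scale. In form: [[fingers, dx, dy, dz, wx, wy, wz], ...]. A call has 1 to 20 rows; each row shifts and turns the commanded pose from where the row before left it, along the tool's axes as they then stand; what a row does not reach is not made up. Full scale, the value 1, is 50 mm for a shift and 0.12 rad for a turn. A row lasts 1/8 s, in which the tool goes at most 62.5 mm and 10.7 degrees, less where a joint would pass 70% of its speed; a pose out of reach is approached as far as the arm can. A call with a number of a shift or a turn outside -1 to 1 is refused whole. A call with a gripper value outside its range is refused whole. The fingers move at their own pace and stop on an object; the grip force is fixed at half the most. Time passes only in rows, so rows that do not move let the fingers close. It gives the time, the measured TCP pose, the force, the opening and the grip force at its end, in the units of the state.
- get_obs(): the state, without advancing time (a new reading comes with each control period).
- vision.get_image(name): name is "scene" or "side" or "wrist"; returns a dict with "pixels" (480x640x3 uint8, red, green, blue), "depth" (480x640 float32, mm along the optical axis (not along the pixel's ray), 0 where there is no reading), "fx", "fy", "cx", "cy" (pixels), "T" (4x4, takes a point from camera to world coordinates); the wrist camera has in their place "T_tool_cam" (4x4, takes a point from camera to tool coordinates, whose origin is the TCP and whose axes are the flange's). Camera axes: x right, y down, z forward; pixel columns grow to the right and rows downward; lengths in mm; the calibration is good to about 2 mm. A picture is of the moment at which its call begins: read the wrist's pose just before it.
- ctrl.close_job(): hands the job in; it is judged then, once.
The state is a dict: "t": time; "qpos": joint angles; "qvel": joint speeds; "joint_torque": joint torques, N m; "ee_pos": TCP position; "orientation": TCP orientation; "ft_force": force on the tool from outside, world axes, zero at the start; "moment": the same for the moment, N m; "width": finger opening in mm; "grasp_force": force on a finger pad.
Only numpy, scipy, OpenCV 4.12 (cv2) and the standard library are available. Lean on these libraries where they do the work, as an engineer would, in place of code of your own. Each camera call takes 0.05 s, during which the arm holds its last target. There are 200 camera calls.

## Working session

There is one attempt and no reset: what is moved stays moved. The work goes in short steps, Python scripts to look and compute and a tool call to move; the robot and the scene stay as the last step left them, time stands still between calls to the robot, and variables do not carry over. Pictures are saved under pics/ and viewed, at most 14 in all, crops included, and the job is handed in when it is done.

Besides the shell and the picture viewer there is one more tool, called after ">>>" as name([rows], argument=value, ...), one row to a line, values as JSON. step_arm: Moves the arm, as the interface text tells. Its arguments: {"type":"object","properties":{"plan":{"type":"array","items":{"type":"array","items":{"type":"number","minimum":-1,"maximum":1}}}},"required":["plan"]}

```bash
mkdir -p pics; ls; python3 - <<'E'
from workcell import get_obs, vision, ctrl
import cv2,numpy as np
for n in ["scene","side"]:
    d=vision.get_image(n); cv2.imwrite(f"pics/{n}0.png",d["pixels"][:,:,::-1]); np.savez(f"{n}0.npz",**d)
    print(n,d["fx"],d["cx"],d["cy"],np.round(d["T"],3).tolist())
o=get_obs();print(o)
E
```

```text
pics
scene 472.49156947616865 314.19859093529317 245.41059246490616 [[0.743, 0.452, -0.493, 974.009], [0.669, -0.479, 0.569, -542.033], [0.021, -0.752, -0.658, 651.849], [0.0, 0.0, 0.0, 1.0]]
side 501.14020226695396 320.8788912804853 239.7516876844797 [[-0.862, -0.325, 0.388, 207.875], [-0.506, 0.584, -0.635, 544.464], [-0.02, -0.744, -0.668, 607.775], [0.0, 0.0, 0.0, 1.0]]
{'t': 0.1, 'qpos': array([ 1.26401592e+00,  4.23780113e-01,  1.63063007e+00,  1.53187138e-07,
        1.08859920e+00, -1.89981345e-02]), 'qvel': array([-0.00078547, -0.00078996, -0.00173384, -0.00098858,  0.00102541,
        0.00025503]), 'joint_torque': array([ 7.29930071e-05, -5.45613205e+01, -2.74322551e+01,  6.46150019e-02,
        1.87630806e-02, -3.61062212e-05]), 'ee_pos': array([177.19403464, 598.7631261 , 186.26319168]), 'orientation': array([-4.50456066e-01, -3.10889764e+00,  2.19574070e-03]), 'ft_force': array([-0.17878613, -0.53023802, -0.18788769]), 'moment': array([ 0.0112868 , -0.02360536, -0.01543789]), 'grasp_force': 0.0, 'width': 87.99672243613936}
```

View pics/scene0.png

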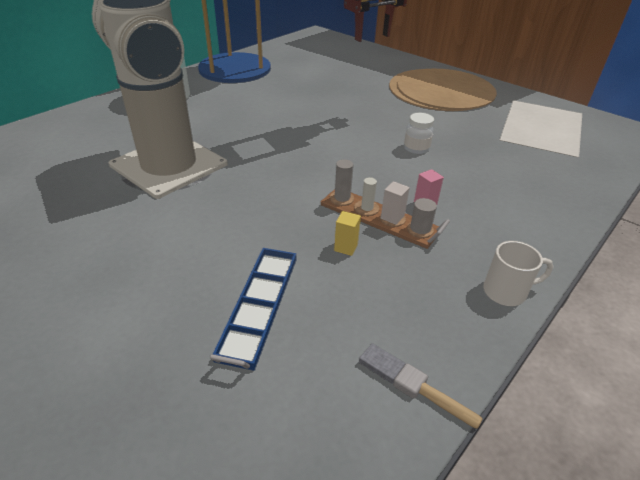

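View pics/side0.png

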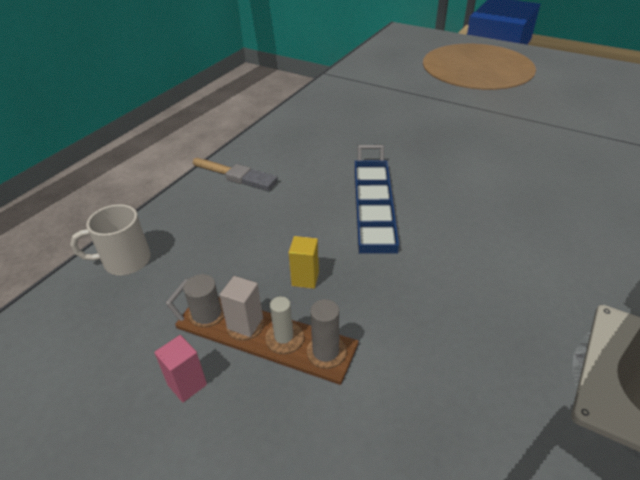

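The scene view shows the carrier row running from its bail at about (445,228): wide core (424,215), prism (396,200), slim core (369,195), tall core (343,180). The tray is at about (258,305) with its bail at (230,362). Pink and yellow decoy blocks stand beside the carrier, at (428,188) and (347,233). The side view shows the same order.

The targets are therefore wide → x=+99, prism → +33, slim → −33 and tall → −99.

```bash
cat > m.py <<'E'
import numpy as np,cv2
def ray(d,uv,z):
    T=d["T"]; uv=np.atleast_2d(uv).astype(float)
    r=np.c_[(uv[:,0]-d["cx"])/d["fx"],(uv[:,1]-d["cy"])/d["fy"],np.ones(len(uv))]@T[:3,:3].T
    o=T[:3,3]; return o+r*((z-o[2])/r[:,2])[:,None]
def cloud(d):
    v,u=np.mgrid[:480,:640]; z=d["depth"]
    p=np.stack([(u-d["cx"])/d["fx"]*z,(v-d["cy"])/d["fy"]*z,z],-1)@d["T"][:3,:3].T+d["T"][:3,3]
    p[z==0]=np.nan; return p
def hsv(d): return cv2.cvtColor(d["pixels"],cv2.COLOR_RGB2HSV)
E
python3 - <<'E'
from m import *
H=dict(tall=(106,38),wide=(78,46),prism=(94,40),slim=(88,28))
box={"scene":dict(tall=(330,150,357,205),wide=(410,192,440,240),prism=(382,175,412,222),slim=(360,172,379,215)),
"side":dict(tall=(308,295,345,365),wide=(183,270,222,326),prism=(220,272,262,338),slim=(268,292,296,345))}
blk={"scene":dict(pink=(414,165,445,210),yel=(333,208,362,256)),"side":dict(pink=(155,335,207,402),yel=(288,233,322,290))}
for n in ["scene","side"]:
    d=dict(np.load(n+"0.npz")); p=cloud(d); h=hsv(d)
    print(n)
    # table check
    print(" table z",np.nanmedian(p[300:330,100:130,2]) if n=="scene" else np.nanmedian(p[400:440,50:100,2]))
    for k,(u0,v0,u1,v1) in box[n].items():
        q=p[v0:v1,u0:u1]; m=np.abs(q[...,2]-H[k][0])<5
        m=m.astype(np.uint8); nc,lab,st,_=cv2.connectedComponentsWithStats(m); 
        i=1+np.argmax(st[1:,4]); vv,uu=np.nonzero(lab==i); w=ray(d,np.c_[uu+u0,vv+v0],H[k][0])
        r=cv2.minAreaRect(w[:,:2].astype(np.float32))
        print(" ",k,st[i,4],"z",np.round(np.nanmedian(q[lab==i][:,2]),1),"c",w.mean(0)[:2].round(1),"rect",np.round(r[0],1),np.round(r[1],1),round(r[2],1))
    for k,(u0,v0,u1,v1) in blk[n].items():
        q=p[v0:v1,u0:u1].reshape(-1,3); hh=h[v0:v1,u0:u1].reshape(-1,3); s=hh[:,1]>90
        q=q[s]; zt=np.nanpercentile(q[:,2],97); t=q[q[:,2]>zt-6]; r=cv2.minAreaRect(t[:,:2].astype(np.float32))
        print(" ",k,"top",zt.round(1),np.round(r[0],1),np.round(r[1],1),round(r[2],1))
    # tray
    bl=((h[...,0]>100)&(h[...,0]<130)&(h[...,1]>110)).astype(np.uint8)
    wh=((h[...,1]<40)&(h[...,2]>150)).astype(np.uint8)
    tb=(200,240,305,370) if n=="scene" else (350,155,402,255)
    m=np.zeros_like(wh); m[tb[1]:tb[3],tb[0]:tb[2]]=wh[tb[1]:tb[3],tb[0]:tb[2]]
    cs,_=cv2.findContours(m,cv2.RETR_EXTERNAL,cv2.CHAIN_APPROX_NONE)
    for c in cs:
        if cv2.contourArea(c)>80:
            r=cv2.minAreaRect(ray(d,c[:,0],4)[:,:2].astype(np.float32)); print("  cell",np.round(r[0],1),np.round(r[1],1),round(r[2],1),c[:,0].mean(0).round())
    m[:]=0; m[tb[1]:tb[3],tb[0]:tb[2]]=bl[tb[1]:tb[3],tb[0]:tb[2]]
    sel=(m>0)&(np.abs(p[...,2]-20)<4); vv,uu=np.nonzero(sel)
    r=cv2.minAreaRect(ray(d,np.c_[uu,vv],20)[:,:2].astype(np.float32)); print("  tray top",len(uu),np.round(r[0],1),np.round(r[1],1),round(r[2],1))
    # carrier wood top
    cb=(310,180,445,250) if n=="scene" else (170,300,365,390)
    br=((h[...,0]<20)&(h[...,1]>90))&(np.abs(p[...,2]-13)<6); m[:]=0; m[cb[1]:cb[3],cb[0]:cb[2]]=br[cb[1]:cb[3],cb[0]:cb[2]]
    vv,uu=np.nonzero(m); r=cv2.minAreaRect(ray(d,np.c_[uu,vv],12)[:,:2].astype(np.float32)); print("  carrier",len(uu),np.round(r[0],1),np.round(r[1],1),round(r[2],1))
E
```

```text
scene
 table z -0.8937496339285644
  tall 140 z 105.0 c [433.8 175.6] rect [434.3 175.8] [35.8 37.2] 43.9
  wide 255 z 77.2 c [626.6 205. ] rect [625.9 204.9] [46.7 47.1] 64.2
  prism 230 z 93.2 c [562.1 192.9] rect [562.2 192.5] [40.7 44.6] 8.1
  slim 87 z 87.0 c [499.3 183.4] rect [499.6 183.4] [27.  27.1] 43.8
  pink top 75.2 [574.4 296.3] [37.7 13.7] 11.5
  yel top 78.4 [538.7  60.5] [40.4 43.6] 20.4
  cell [ 568.2 -255.6] [56.8 49.4] 29.6 [240. 346.]
  cell [ 535.8 -198.1] [56.5 49.8] 29.7 [252. 316.]
  cell [ 503.4 -139.7] [56.7 48.8] 29.3 [264. 289.]
  cell [471.3 -81.8] [57.1 46.6] 29.3 [274. 266.]
  tray top 763 [ 525.7 -172.4] [ 71.1 268.5] 29.1
  carrier 1389 [529.7 187.8] [268.3  78.5] 8.0
side
 table z -1.0924506934054534
  tall 547 z 104.6 c [426.7 183.6] rect [426.9 183.5] [36.4 38.6] 29.5
  wide 604 z 76.7 c [620.1 212.5] rect [620.4 212.1] [44.5 47.1] 42.0
  prism 638 z 92.7 c [555.1 200.7] rect [554.9 200.6] [41.6 42.1] 7.5
  slim 267 z 86.5 c [493.  191.2] rect [493.1 190.7] [26. 29.] 33.1
  pink top 78.2 [571.1 316. ] [39.2 39.4] 74.3
  yel top 77.8 [535.7  63.2] [40.1 43.3] 19.0
  cell [475.  -89.8] [55.8 41.2] 29.1 [378. 235.]
  cell [ 506.7 -146.4] [55.8 42.6] 28.9 [375. 213.]
  cell [ 539.2 -205.2] [55.1 40.4] 28.8 [373. 192.]
  cell [ 572.6 -263.3] [56.6 37.1] 28.6 [372. 173.]
  tray top 338 [ 519.3 -165. ] [ 69.1 266.4] 29.1
  carrier 4094 [522.9 196.9] [267.8  75.4] 8.3
```

The two views agree in shape but sit about 7 mm apart, so I'll settle the offset with the wrist camera. First I rise, turn to the carrier's row direction and move above it.

>>> step_arm([
  [1, 0, 0, -0.75, 0, 0, -0.9],
  [1, 0, 0, -0.75, 0, 0, -0.9],
  [1, 0, 0, -0.75, 0, 0, -0.9],
  [1, 0, 0, -0.75, 0, 0, -0.9],
  [1, -0.48, -0.75, 0, 0, 0, 0],
  [1, -0.48, -0.75, 0, 0, 0, 0],
  [1, -0.48, -0.75, 0, 0, 0, 0],
  [1, -0.48, -0.75, 0, 0, 0, 0],
  [1, -0.48, -0.75, 0, 0, 0, 0],
  [1, -0.48, -0.75, 0, 0, 0, 0],
  [1, -0.48, -0.75, 0, 0, 0, 0],
  [1, -0.48, -0.75, 0, 0, 0, 0],
  [1, -0.48, -0.75, 0, 0, 0, 0],
  [1, -0.48, -0.75, 0, 0, 0, 0],
  [1, -0.48, -0.75, 0, 0, 0, 0],
  [1, -0.48, -0.75, 0, 0, 0, 0],
  [1, 0, 0, 0, 0, 0, 0],
  [1, 0, 0, 0, 0, 0, 0],
])

```text
t: 2.35
ee_pos: [526.5, 195.5, 336.6]
orientation: [0.225, -3.132, -0.0]
ft_force: [-0.9, 0.4, -0.5]
width: 87.7
grasp_force: 0.0
```

```bash
cat >> m.py <<'E'
from scipy.spatial.transform import Rotation as R
def tool(o):
    T=np.eye(4); T[:3,:3]=R.from_rotvec(o["orientation"]).as_matrix(); T[:3,3]=o["ee_pos"]; return T
def wrist():
    from workcell import get_obs,vision
    o=get_obs(); d=vision.get_image("wrist"); d["T"]=tool(o)@d["T_tool_cam"]; return o,d
def yaw(o): y=tool(o)[:3,1]; return np.degrees(np.arctan2(y[1],y[0]))
E
python3 - <<'E'
from m import *
o,d=wrist(); np.savez("w0.npz",**d); cv2.imwrite("pics/w0.png",d["pixels"][:,:,::-1])
print(o["ee_pos"],o["orientation"],yaw(o),o["t"],o["qpos"].round(2)); print(np.round(d["T_tool_cam"],3),d["fx"])
E
```

```text
[526.50181508 195.49983666 336.57551394] [ 2.25383969e-01 -3.13242833e+00 -2.41903839e-04] 98.2308817167644 2.35 [ 0.33  0.19  1.61  0.    1.35 -1.38]
[[-1.00000e-03 -9.58000e-01 -2.87000e-01  7.88260e+01]
 [ 1.00000e+00 -1.00000e-03 -0.00000e+00  4.94000e-01]
 [-0.00000e+00 -2.87000e-01  9.58000e-01 -1.97578e+02]
 [ 0.00000e+00  0.00000e+00  0.00000e+00  1.00000e+00]] 370.6400508456097
```

View pics/w0.png

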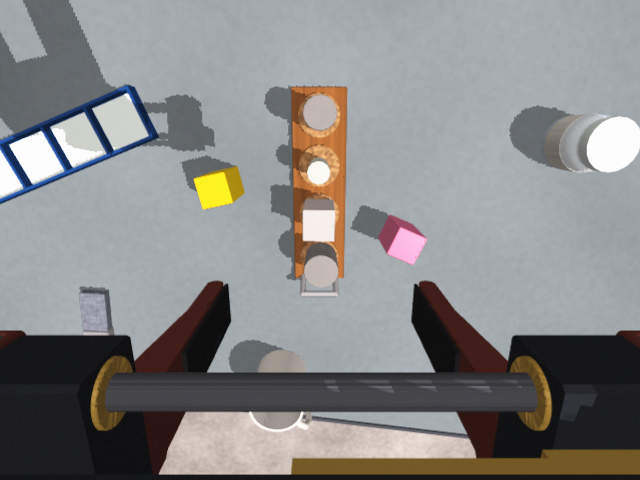

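The wrist view shows the row running straight down the image: tall core (320,112), slim (318,171), prism (319,222), wide (320,268), bail (320,292). I'll measure the tops from here.

```bash
cat >> m.py <<'E'
H=dict(tall=(106,38),wide=(78,46),prism=(94,40),slim=(88,28))
def tops(d,box,Hh=H,tol=4):
    p=cloud(d)
    for k,(u0,v0,u1,v1) in box.items():
        q=p[v0:v1,u0:u1]; m=(np.abs(q[...,2]-Hh[k][0])<tol).astype(np.uint8)
        nc,lab,st,_=cv2.connectedComponentsWithStats(m); i=1+np.argmax(st[1:,4]); vv,uu=np.nonzero(lab==i)
        w=ray(d,np.c_[uu+u0,vv+v0],Hh[k][0])
        r=cv2.minAreaRect(w[:,:2].astype(np.float32))
        print(" ",k,st[i,4],"z",np.round(np.nanmedian(q[lab==i][:,2]),1),"mean",w.mean(0)[:2].round(1),"rect",np.round(r[0],1),np.round(r[1],1),round(r[2],1))
E
python3 - <<'E'
from m import *
d=dict(np.load("w0.npz")); p=cloud(d); h=hsv(d)
print("table z",np.nanmedian(p[20:60,200:250,2]))
tops(d,dict(tall=(295,85,345,140),slim=(300,150,340,195),prism=(295,190,345,245),wide=(295,240,345,290)))
br=((h[...,0]<20)&(h[...,1]>90)&(np.abs(p[...,2]-12)<4)); br[:,:270]=0; br[:,370:]=0; br[300:]=0
vv,uu=np.nonzero(br); r=cv2.minAreaRect(ray(d,np.c_[uu,vv],12)[:,:2].astype(np.float32)); print(len(uu),r)
E
```

```text
table z -0.3696984886780683
  tall 972 z 105.7 mean [428.7 180.4] rect [428.7 180.1] [36.1 37.2] 8.2
  slim 425 z 87.6 mean [495.1 188.1] rect [495.2 188.3] [25.9 26.2] 8.2
  prism 1038 z 93.7 mean [557.3 196.9] rect [557.5 197. ] [39.  39.5] 8.1
  wide 886 z 77.8 mean [622.2 209.2] rect [622.5 209.2] [45.4 44.2] 51.8
5331 ((526.2794799804688, 193.1258087158203), (266.8178405761719, 73.21546173095703), 8.124740600585938)
```

The wrist fix lies midway between the two fixed views and all heights match, so I'll use it. Wide core first: move over it, descend to TCP z≈42 and close.

>>> step_arm([
  [1, -0.484, 0, 0.5, 0, 0, 0],
  [1, -0.484, 0, 0.5, 0, 0, 0],
  [1, -0.484, 0, 0.5, 0, 0, 0],
  [1, -0.484, 0, 0.5, 0, 0, 0],
  [1, 0, 0, 0.5, 0, 0, 0],
  [1, 0, 0, 0.5, 0, 0, 0],
  [1, 0, 0, 0.5, 0, 0, 0],
  [1, 0, 0, 0.5, 0, 0, 0],
  [1, 0, 0, 0.5, 0, 0, 0],
  [1, 0, 0, 0.5, 0, 0, 0],
  [1, 0, 0, 0.5, 0, 0, 0],
  [1, 0, 0, 0.39, 0, 0, 0],
  [1, 0, 0, 0, 0, 0, 0],
  [1, 0, 0, 0, 0, 0, 0],
])

```text
t: 4.15
ee_pos: [623.3, 209.8, 43.2]
orientation: [-0.227, 3.132, 0.0]
ft_force: [0.7, -0.2, 1.3]
width: 87.7
grasp_force: 0.0
```

>>> step_arm([
  [-1, 0, 0, 0, 0, 0, 0],
  [-1, 0, 0, 0, 0, 0, 0],
  [-1, 0, 0, 0, 0, 0, 0],
  [-1, 0, 0, 0, 0, 0, 0],
  [-1, 0, 0, 0, 0, 0, 0],
])

```text
t: 4.78
ee_pos: [623.0, 209.3, 42.7]
orientation: [-0.226, 3.133, 0.0]
ft_force: [-0.4, 0.3, 3.6]
width: 40.9
grasp_force: 1.7
```

>>> step_arm([
  [-1, 0, 0, 0, 0, 0, 0],
  [-1, 0, 0, 0, 0, 0, 0],
  [-1, 0, 0, 0, 0, 0, 0],
])

```text
t: 5.15
ee_pos: [623.1, 209.3, 42.7]
orientation: [-0.226, 3.133, 0.0]
ft_force: [0.5, 0.8, 3.5]
width: 11.2
grasp_force: 1.7
```

```bash
python3 - <<'E'
from m import *
o,d=wrist(); np.savez("w1.npz",**d); cv2.imwrite("pics/w1.png",d["pixels"][:,:,::-1]); print(o["width"],o["grasp_force"],o["qpos"].round(2))
E
```

```text
11.212190246198231 1.673813418019563 [ 0.31  0.65  1.63 -0.    0.86 -1.41]
```

View pics/w1.png

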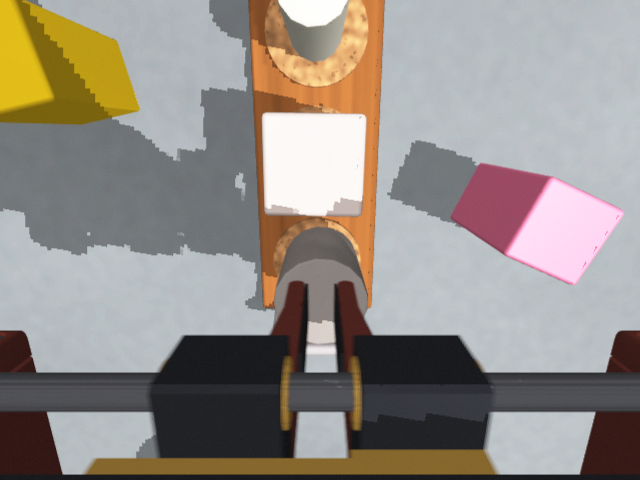

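The fingers closed to 11 mm and the core now seems to stand image-up of them, so it slipped out along the row. I'll measure from every camera before going on.

```bash
python3 - <<'E'
from m import *
from workcell import vision
d=dict(np.load("w1.npz")); p=cloud(d)
for uv in [(320,250),(320,265),(320,280),(320,325),(310,160),(320,235)]: print(uv,p[uv[1],uv[0]].round(1))
tops(d,dict(wide=(260,220,375,350),prism=(255,100,375,220)))
o,_=wrist(); print("tcp",o["ee_pos"])
ims=[]
for n,(u0,v0,u1,v1) in dict(scene=(310,110,510,270),side=(130,220,370,400)).items():
    d=vision.get_image(n); np.savez(n+"1.npz",**d); ims.append(cv2.resize(d["pixels"][v0:v1,u0:u1,::-1],(400,320)))
    p=cloud(d)
cv2.imwrite("pics/c1.png",np.hstack(ims))
E
```

```text
(320, 250) [601.  206.2  65.8]
(320, 265) [604.4 206.7  77.9]
(320, 280) [611.7 207.8  78.2]
(320, 325) [635.3 211.1  78.1]
(310, 160) [556.2 196.   95.2]
(320, 235) [600.9 206.1  38.5]
  wide 3892 z 77.7 mean [617.9 208.7] rect [621.1 209. ] [43.5 43.9] 52.1
  prism 10439 z 93.7 mean [557.5 197.2] rect [558.3 197.4] [39.4 39.4] 7.3
tcp [623.0942528  209.34556887  42.72970436]
```

View pics/c1.png

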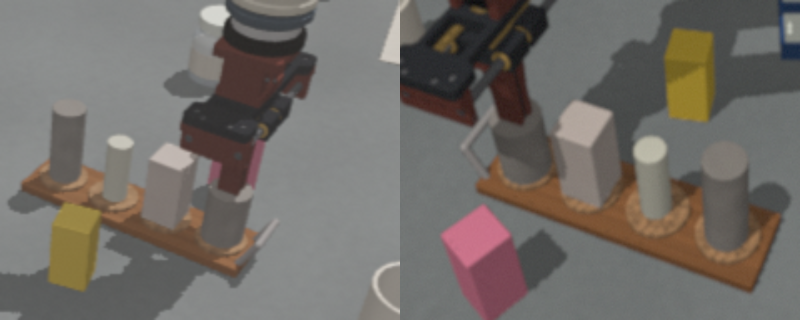

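The core hasn't moved (it still reads 621,209), and the fingers appear to have closed on or above its top. I'll check where the fingertips really are from the wrist depth.

```bash
python3 - <<'E'
from m import *
for n,boxs in (("w0",[(195,280,232,300),(412,280,445,300)]),("w1",[(288,280,308,300),(335,280,355,300)])):
    d=dict(np.load(n+".npz")); p=cloud(d); h=hsv(d); Tt=d["T"]@np.linalg.inv(d["T_tool_cam"])
    for b in boxs:
        print(n,b)
        for v in (286,292,300,320,335):
            row=p[v,b[0]-25:b[2]+25]; q=(row-Tt[:3,3])@Tt[:3,:3]; dep=d["depth"][v,b[0]-25:b[2]+25]; m=dep<dep.min()+25
            print("  v",v,"depth min",dep.min().round(), "tool pts near:",q[m].mean(0).round(1),"y range",q[m][:,1].min().round(),q[m][:,1].max().round())
from workcell import ctrl; print(ctrl.grip_depth,[a for a in dir(ctrl) if a[0]!="_"])
E
```

```text
w0 (195, 280, 232, 300)
  v 286 depth min 166.0 tool pts near: [ 11.1 -47.3 -41.4] y range -52.0 -43.0
  v 292 depth min 161.0 tool pts near: [ 10.4 -46.8 -46.5] y range -52.0 -43.0
  v 300 depth min 153.0 tool pts near: [  9.4 -46.4 -52.6] y range -52.0 -44.0
  v 320 depth min 137.0 tool pts near: [  9.2 -46.7 -69.8] y range -53.0 -43.0
  v 335 depth min 127.0 tool pts near: [  8.7 -45.9 -79.9] y range -51.0 -43.0
w0 (412, 280, 445, 300)
  v 286 depth min 167.0 tool pts near: [ 10.8  48.  -41.2] y range 44.0 53.0
  v 292 depth min 160.0 tool pts near: [ 10.3  47.5 -46.6] y range 44.0 53.0
  v 300 depth min 153.0 tool pts near: [  9.4  47.1 -52.7] y range 44.0 53.0
  v 320 depth min 137.0 tool pts near: [  9.   47.3 -69.5] y range 44.0 54.0
  v 335 depth min 127.0 tool pts near: [  8.2  46.3 -79.1] y range 44.0 51.0
w1 (288, 280, 308, 300)
  v 286 depth min 167.0 tool pts near: [  9.2  -7.4 -37.3] y range -21.0 6.0
  v 292 depth min 161.0 tool pts near: [  7.3  -7.5 -39.7] y range -22.0 6.0
  v 300 depth min 0.0 tool pts near: [nan nan nan] y range nan nan
  v 320 depth min 137.0 tool pts near: [ 10.7 -10.1 -72.6] y range -16.0 -5.0
  v 335 depth min 85.0 tool pts near: [  33.2   -9.9 -120.9] y range -13.0 -7.0
w1 (335, 280, 355, 300)
  v 286 depth min 166.0 tool pts near: [  9.2   8.3 -37.2] y range -5.0 23.0
  v 292 depth min 160.0 tool pts near: [  7.3   8.4 -39.9] y range -5.0 22.0
  v 300 depth min 153.0 tool pts near: [  6.3   9.2 -46.3] y range -4.0 22.0
  v 320 depth min 0.0 tool pts near: [nan nan nan] y range nan nan
  v 335 depth min 85.0 tool pts near: [  33.2   10.8 -121. ] y range 8.0 14.0
18.700000000000003 ['Unreachable', 'close_job', 'grip_depth']
```

The depth shows the visible fingertips at tool z ≈ −38, with the gripper body shifted by the same amount. The real tips are therefore about 38 mm above the reported TCP, and the fingers closed on or just above the core's top. I'll raise, open, and pin the offset down.

>>> step_arm([
  [-1, 0, 0, -0.1, 0, 0, 0],
  [-1, 0, 0, 0, 0, 0, 0],
  [-1, 0, 0, 0, 0, 0, 0],
])

```text
t: 5.72
ee_pos: [622.6, 209.2, 47.3]
orientation: [0.226, -3.133, 0.0]
ft_force: [-1.2, -0.8, -0.2]
width: 0.1
grasp_force: 0.0
```

>>> step_arm([
  [1, 0, 0, -0.5, 0, 0, 0],
  [1, 0, 0, -0.5, 0, 0, 0],
  [1, 0, 0, 0, 0, 0, 0],
  [1, 0, 0, 0, 0, 0, 0],
  [1, 0, 0, 0, 0, 0, 0],
  [1, 0, 0, 0, 0, 0, 0],
  [1, 0, 0, 0, 0, 0, 0],
  [1, 0, 0, 0, 0, 0, 0],
])

```text
t: 6.72
ee_pos: [622.8, 209.2, 97.3]
orientation: [0.226, -3.133, 0.0]
ft_force: [-0.3, 0.4, 0.5]
width: 77.3
grasp_force: 0.0
```

```bash
python3 - <<'E'
from m import *
o,d=wrist(); np.savez("w2.npz",**d); Tt=tool(o); p=cloud(d); q=(p-Tt[:3,3])@Tt[:3,:3]
print(o["ee_pos"],o["width"],yaw(o))
for s in (-1,1):
    m=(d["depth"]>60)&(np.abs(q[...,1]*s-48)<8)&(q[...,2]>-90)&(q[...,0]>0)&(q[...,0]<20)&(q[...,2]<5)
    print(s,m.sum(),"tip z pct",np.nanpercentile(q[m][:,2],[50,90,98,100]).round(1),"y inner",np.nanpercentile(q[m][:,1]*s,[1,50,99]).round(1),"x at tip",q[m][q[m][:,2]>np.nanpercentile(q[m][:,2],95)].mean(0).round(1))
tops(d,dict(wide=(260,200,375,330)))
E
```

```text
[622.75830918 209.23745814  97.2855309 ] 77.28003821655669 98.26368102461629
-1 1346 tip z pct [-72.7 -45.8 -38.1 -34.9] y inner [40.1 44.  49.6] x at tip [ 11.5 -43.4 -38.4]
1 1583 tip z pct [-72.6 -45.7 -38.3 -35. ] y inner [40.1 44.  50.4] x at tip [ 11.3  43.7 -38.7]
  wide 3945 z 77.8 mean [622.2 209.4] rect [622.3 209.2] [45.5 44.9] 8.2
```

Contact force and depth agree: real tips are at TCP z + 35 mm. The core is undisturbed at (622,209). Descend to TCP z≈7 (tips at 42) and grasp.

>>> step_arm([
  [1, 0, 0, 0.45, 0, 0, 0],
  [1, 0, 0, 0.45, 0, 0, 0],
  [1, 0, 0, 0.45, 0, 0, 0],
  [1, 0, 0, 0.45, 0, 0, 0],
  [1, 0, 0, 0, 0, 0, 0],
  [-1, 0, 0, 0, 0, 0, 0],
  [-1, 0, 0, 0, 0, 0, 0],
  [-1, 0, 0, 0, 0, 0, 0],
  [-1, 0, 0, 0, 0, 0, 0],
  [-1, 0, 0, 0, 0, 0, 0],
  [-1, 0, 0, 0, 0, 0, 0],
  [-1, 0, 0, 0, 0, 0, 0],
])

```text
t: 8.28
ee_pos: [623.0, 209.3, 7.8]
orientation: [-0.226, 3.133, 0.0]
ft_force: [-0.5, -1.1, 4.3]
width: 45.4
grasp_force: 30.0
```

Wide core held (45.4 mm, 30 N). Lift 130 mm, carry it to above cell 4, turn to the tray's yaw, then look at the tray.

>>> step_arm([
  [-1, 0, 0, -0.2, 0, 0, 0],
  [-1, 0, 0, -0.4, 0, 0, 0],
  [-1, 0, 0, -0.5, 0, 0, 0],
  [-1, 0, 0, -0.5, 0, 0, 0],
  [-1, 0, 0, -0.5, 0, 0, 0],
  [-1, 0, 0, -0.5, 0, 0, 0],
  [-1, 0.2, -0.28, 0, 0, 0, 0],
  [-1, 0.4, -0.56, 0, 0, 0, 0],
  [-1, 0.4, -0.565, 0, 0, 0, 0],
  [-1, 0.4, -0.565, 0, 0, 0, 0],
  [-1, 0.4, -0.565, 0, 0, 0, 0],
  [-1, 0.4, -0.565, 0, 0, 0, 0],
  [-1, 0.4, -0.565, 0, 0, 0, 0],
  [-1, 0.4, -0.565, 0, 0, 0, 0],
  [-1, 0.4, -0.565, 0, 0, 0, 0],
  [-1, 0.38, -0.555, 0, 0, 0, 0],
])

```text
t: 10.28
ee_pos: [471.9, -83.9, 136.8]
orientation: [0.226, -3.132, -0.0]
ft_force: [-0.5, -0.4, -1.7]
width: 45.8
grasp_force: 30.0
```

>>> step_arm([
  [-1, 0, 0, 0, 0, 0, 0.5],
  [-1, 0, 0, 0, 0, 0, 1],
  [-1, 0, 0, 0, 0, 0, 1],
  [-1, 0, 0, 0, 0, 0, 1],
  [-1, 0, 0, 0, 0, 0, 1],
  [-1, 0, 0, 0, 0, 0, 1],
  [-1, 0, 0, 0, 0, 0, 1],
  [-1, 0, 0, 0, 0, 0, 1],
  [-1, 0, 0, 0, 0, 0, 1],
  [-1, 0, 0, 0, 0, 0, 1],
  [-1, 0, 0, 0, 0, 0, 0.55],
  [-1, 0, 0, 0, 0, 0, 0],
  [-1, 0, 0, 0, 0, 0, 0],
])

```text
t: 11.9
ee_pos: [473.4, -82.8, 137.2]
orientation: [-1.589, -2.709, 0.0]
ft_force: [-0.1, -0.2, -2.3]
width: 45.5
grasp_force: 30.0
```

```bash
python3 - <<'E'
from m import *
o,d=wrist(); np.savez("w3.npz",**d); cv2.imwrite("pics/w3.png",d["pixels"][:,:,::-1]); print(o["ee_pos"],yaw(o),o["width"],o["grasp_force"],o["ft_force"],o["qpos"].round(2))
E
```

```text
[473.44323649 -82.80371658 137.18409143] 29.22325235336211 45.517645708489695 29.999650418758392 [-0.10825065 -0.18220263 -2.25232001] [-0.2   0.28  1.98 -0.    0.88 -0.71]
```

View pics/w3.png

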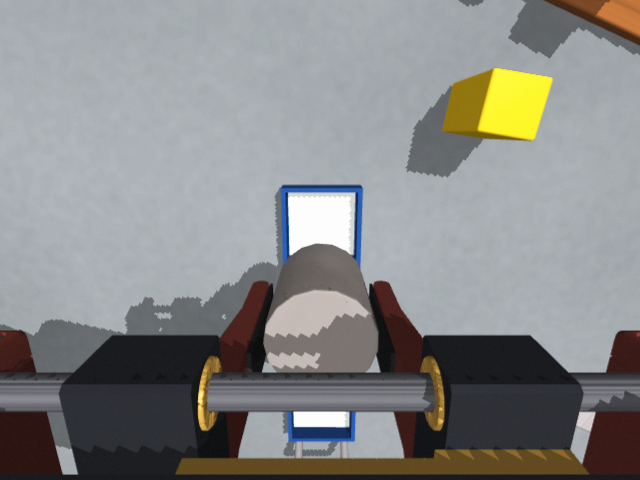

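The core is held upright at (320,310), and the tray's +x end is visible above it, with blue rim corners at about (282,187) and (361,187). I'll fix the tray from the rim.

```bash
cat >> m.py <<'E'
def rim(d,lo=-60,hi=150):
    p=cloud(d); h=hsv(d)
    m=(h[...,0]>98)&(h[...,0]<130)&(h[...,1]>100)&(np.abs(p[...,2]-20)<3)
    v,u=np.nonzero(m); w=ray(d,np.c_[u,v],20)[:,:2]
    return w
E
python3 - <<'E'
from m import *
d=dict(np.load("w3.npz")); w=rim(d)
a=np.radians(119.15); ex=np.array([np.cos(a),np.sin(a)]); ey=np.array([-ex[1],ex[0]])
c0=np.array([522.5,-168.7]); l=np.c_[(w-c0)@ex,(w-c0)@ey]
print(len(w), "x",np.percentile(l[:,0],[0.5,99.5,100]).round(1),"y",np.percentile(l[:,1],[.5,99.5]).round(1),"expected 134, +-35; inner 130")
for lo,hi in ((60,80),(80,100),(100,128)):
    s=l[(l[:,0]>lo)&(l[:,0]<hi)]; print(lo,len(s),"side mids",s[s[:,1]>0][:,1].mean().round(1) if (s[:,1]>0).any() else None,s[s[:,1]<0][:,1].mean().round(1) if (s[:,1]<0).any() else None)
E
```

```text
1615 x [-134.1  132.7  132.7] y [-34.4  35.4] expected 134, +-35; inner 130
60 149 side mids 33.6 -32.6
80 210 side mids 33.3 -32.3
100 318 side mids 33.3 -32.3
```

The tray's centre is (522.4, −169.5) and its x axis is at 119.15°, matching to within 1 mm. Lower onto cell 4's floor (TCP ≈ −4).

>>> step_arm([
  [-1, 0, 0, 0.5, 0, 0, 0],
  [-1, 0, 0, 0.5, 0, 0, 0],
  [-1, 0, 0, 0.5, 0, 0, 0],
  [-1, 0, 0, 0.5, 0, 0, 0],
  [-1, 0, 0, 0.4, 0, 0, 0],
  [-1, 0, 0, 0.2, 0, 0, 0],
  [-1, 0, 0, 0.16, 0, 0, 0],
  [-1, 0, 0, 0.04, 0, 0, 0],
  [-1, 0, 0, 0.02, 0, 0, 0],
  [-1, 0, 0, 0, 0, 0, 0],
  [-1, 0, 0, 0, 0, 0, 0],
])

```text
t: 13.32
ee_pos: [474.5, -82.7, -3.2]
orientation: [1.59, 2.709, 0.0]
ft_force: [0.0, 0.3, -2.8]
width: 45.5
grasp_force: 30.0
```

>>> step_arm([
  [-1, 0, 0, 0.02, 0, 0, 0],
  [-1, 0, 0, 0, 0, 0, 0],
])

```text
t: 13.58
ee_pos: [474.5, -82.7, -4.2]
orientation: [1.59, 2.709, 0.0]
ft_force: [-0.8, 1.2, 2.6]
width: 45.8
grasp_force: 30.0
```

Contact with the floor shows in the force (+2.6 N). Release, rise, turn back, and move over the prism.

>>> step_arm([
  [1, 0, 0, 0, 0, 0, 0],
  [1, 0, 0, 0, 0, 0, 0],
  [1, 0, 0, 0, 0, 0, 0],
  [1, 0, 0, 0, 0, 0, 0],
  [1, 0, 0, -0.3, 0, 0, 0],
  [1, 0, 0, -0.6, 0, 0, 0],
  [1, 0, 0, -0.6, 0, 0, 0],
  [1, 0, 0, -0.6, 0, 0, 0],
  [1, 0, 0, -0.6, 0, 0, -0.5],
  [1, 0, 0, 0, 0, 0, -1],
  [1, 0, 0, 0, 0, 0, -1],
  [1, 0, 0, 0, 0, 0, -1],
  [1, 0, 0, 0, 0, 0, -1],
  [1, 0, 0, 0, 0, 0, -1],
  [1, 0, 0, 0, 0, 0, -1],
  [1, 0, 0, 0, 0, 0, -1],
  [1, 0, 0, 0, 0, 0, -1],
  [1, 0, 0, 0, 0, 0, -1],
  [1, 0, 0, 0, 0, 0, -0.55],
])

```text
t: 15.95
ee_pos: [474.3, -82.6, 131.5]
orientation: [-0.231, 3.132, -0.0]
ft_force: [-0.4, -0.0, 0.4]
width: 87.5
grasp_force: 0.0
```

>>> step_arm([
  [1, -0.12, 0.26, 0, 0, 0, 0],
  [1, -0.24, 0.52, 0, 0, 0, 0],
  [1, -0.26, 0.57, 0, 0, 0, 0],
  [1, -0.26, 0.57, 0, 0, 0, 0],
  [1, -0.26, 0.57, 0, 0, 0, 0],
  [1, -0.26, 0.57, 0, 0, 0, 0],
  [1, -0.26, 0.57, 0, 0, 0, 0],
  [1, -0.26, 0.57, 0, 0, 0, 0],
  [1, -0.26, 0.57, 0, 0, 0, 0],
  [1, -0.26, 0.53, 0, 0, 0, 0],
  [1, 0, 0, 0, 0, 0, 0],
  [1, 0, 0, 0, 0, 0, 0],
])

```text
t: 17.45
ee_pos: [556.2, 197.1, 130.5]
orientation: [0.226, -3.133, 0.001]
ft_force: [0.4, -1.1, 0.0]
width: 87.6
grasp_force: 0.0
```

```bash
cat >> m.py <<'E'
def go(o,xy,z):
    T=tool(o); print("tcp",o["ee_pos"].round(1),"yaw",yaw(o).round(2),"t",o["t"]," units to go:",((np.r_[xy,z]-T[:3,3])@T[:3,:3]/50).round(3))
E
python3 - <<'E'
from m import *
o,d=wrist(); np.savez("w4.npz",**d)
tops(d,dict(prism=(200,100,440,330)))
go(o,(557.4,197.0),13)
from workcell import vision
d=vision.get_image("scene"); np.savez("s4.npz",**d); tops(d,dict(wide=(250,215,305,290)),dict(wide=(66,46)))
d=vision.get_image("side"); tops(d,dict(wide=(345,190,415,260)),dict(wide=(66,46)))
E
```

```text
prism 3346 z 93.7 mean [556.9 197. ] rect [557.4 197.2] [40.1 39.6] 8.1
tcp [556.2 197.1 130.5] yaw 98.26 t 17.45  units to go: [-0.026 -0.004  2.35 ]
  wide 317 z 65.1 mean [477.7 -85.3] rect [477. -85.] [45.2 45.9] 66.8
  wide 363 z 64.6 mean [472.5 -78.7] rect [472.3 -79.1] [45.  46.2] 10.5
```

The wide core stands in cell 4 with its top at 66 mm, centred near (475,−82). Now pick the prism.

>>> step_arm([
  [1, -0.026, 0, 0.3, 0, 0, 0],
  [1, 0, 0, 0.5, 0, 0, 0],
  [1, 0, 0, 0.5, 0, 0, 0],
  [1, 0, 0, 0.5, 0, 0, 0],
  [1, 0, 0, 0.4, 0, 0, 0],
  [1, 0, 0, 0.15, 0, 0, 0],
  [1, 0, 0, 0, 0, 0, 0],
  [-1, 0, 0, 0, 0, 0, 0],
  [-1, 0, 0, 0, 0, 0, 0],
  [-1, 0, 0, 0, 0, 0, 0],
  [-1, 0, 0, 0, 0, 0, 0],
  [-1, 0, 0, 0, 0, 0, 0],
  [-1, 0, 0, 0, 0, 0, 0],
  [-1, 0, 0, 0, 0, 0, 0],
])

```text
t: 19.35
ee_pos: [558.2, 197.3, 13.1]
orientation: [-0.226, 3.133, -0.0]
ft_force: [-0.2, 0.3, 1.5]
width: 39.8
grasp_force: 29.9
```

>>> step_arm([
  [-1, 0, 0, -0.2, 0, 0, 0],
  [-1, 0, 0, -0.4, 0, 0, 0],
  [-1, 0, 0, -0.5, 0, 0, 0],
  [-1, 0, 0, -0.5, 0, 0, 0],
  [-1, 0, 0, -0.5, 0, 0, 0],
  [-1, 0, 0, -0.5, 0, 0, 0],
  [-1, 0.083, -0.273, 0, 0, 0, 0],
  [-1, 0.166, -0.545, 0, 0, 0, 0],
  [-1, 0.166, -0.545, 0, 0, 0, 0],
  [-1, 0.166, -0.545, 0, 0, 0, 0],
  [-1, 0.166, -0.545, 0, 0, 0, 0],
  [-1, 0.166, -0.545, 0, 0, 0, 0],
  [-1, 0.166, -0.545, 0, 0, 0, 0],
  [-1, 0.166, -0.545, 0, 0, 0, 0],
  [-1, 0.166, -0.545, 0, 0, 0, 0],
  [-1, 0.166, -0.545, 0, 0, 0, 0],
  [-1, 0.166, -0.545, 0, 0, 0, 0],
  [-1, 0.166, -0.545, 0, 0, 0, 0],
  [-1, 0.083, -0.273, 0, 0, 0, 0],
])

```text
t: 21.72
ee_pos: [505.2, -142.0, 142.4]
orientation: [0.224, -3.132, -0.001]
ft_force: [-1.2, 0.3, -2.5]
width: 39.9
grasp_force: 29.9
```

>>> step_arm([
  [-1, 0, 0, 0, 0, 0, 0.5],
  [-1, 0, 0, 0, 0, 0, 1],
  [-1, 0, 0, 0, 0, 0, 1],
  [-1, 0, 0, 0, 0, 0, 1],
  [-1, 0, 0, 0, 0, 0, 1],
  [-1, 0, 0, 0, 0, 0, 1],
  [-1, 0, 0, 0, 0, 0, 1],
  [-1, 0, 0, 0, 0, 0, 1],
  [-1, 0, 0, 0, 0, 0, 1],
  [-1, 0, 0, 0, 0, 0, 1],
  [-1, 0, 0, 0, 0, 0, 0.55],
  [-1, 0, 0, 0, 0, 0, 0],
  [-1, 0, 0, 0, 0, 0, 0],
])

```text
t: 23.35
ee_pos: [506.3, -140.5, 142.8]
orientation: [-1.589, -2.71, 0.0]
ft_force: [0.3, 0.0, -2.2]
width: 40.1
grasp_force: 29.9
```

```bash
python3 - <<'E'
from m import *
o,d=wrist(); np.savez("w5.npz",**d); go(o,(506.3,-140.7),1.1); print(o["width"],o["grasp_force"],o["ft_force"])
E
```

```text
tcp [ 506.3 -140.5  142.8] yaw 29.24 t 23.35  units to go: [-4.000e-03 -1.000e-03  2.834e+00]
40.11650894333318 29.911252856254578 [ 0.33799241  0.00916491 -2.17146869]
```

>>> step_arm([
  [-1, 0, 0, 0.5, 0, 0, 0],
  [-1, 0, 0, 0.5, 0, 0, 0],
  [-1, 0, 0, 0.5, 0, 0, 0],
  [-1, 0, 0, 0.5, 0, 0, 0],
  [-1, 0, 0, 0.4, 0, 0, 0],
  [-1, 0, 0, 0.2, 0, 0, 0],
  [-1, 0, 0, 0.16, 0, 0, 0],
  [-1, 0, 0, 0.05, 0, 0, 0],
  [-1, 0, 0, 0.024, 0, 0, 0],
  [-1, 0, 0, 0, 0, 0, 0],
  [-1, 0, 0, 0, 0, 0, 0],
])

```text
t: 24.78
ee_pos: [506.9, -140.7, 1.6]
orientation: [1.59, 2.709, 0.0]
ft_force: [0.0, -0.1, -3.2]
width: 40.2
grasp_force: 29.9
```

>>> step_arm([
  [-1, 0, 0, 0.02, 0, 0, 0],
  [-1, 0, 0, 0, 0, 0, 0],
])

```text
t: 25.02
ee_pos: [507.0, -140.8, 1.1]
orientation: [1.59, 2.709, 0.0]
ft_force: [-2.2, -0.2, 4.8]
width: 39.9
grasp_force: 29.9
```

The prism is on the floor. Release it and go to the slim core.

>>> step_arm([
  [1, 0, 0, 0, 0, 0, 0],
  [1, 0, 0, 0, 0, 0, 0],
  [1, 0, 0, 0, 0, 0, 0],
  [1, 0, 0, 0, 0, 0, 0],
  [1, 0, 0, -0.3, 0, 0, 0],
  [1, 0, 0, -0.6, 0, 0, 0],
  [1, 0, 0, -0.6, 0, 0, 0],
  [1, 0, 0, -0.6, 0, 0, 0],
  [1, 0, 0, -0.6, 0, 0, -0.5],
  [1, 0, 0, 0, 0, 0, -1],
  [1, 0, 0, 0, 0, 0, -1],
  [1, 0, 0, 0, 0, 0, -1],
  [1, 0, 0, 0, 0, 0, -1],
  [1, 0, 0, 0, 0, 0, -1],
  [1, 0, 0, 0, 0, 0, -1],
  [1, 0, 0, 0, 0, 0, -1],
  [1, 0, 0, 0, 0, 0, -1],
  [1, 0, 0, 0, 0, 0, -1],
  [1, 0, 0, 0, 0, 0, -0.55],
])

```text
t: 27.4
ee_pos: [506.7, -140.6, 136.3]
orientation: [-0.231, 3.132, -0.0]
ft_force: [0.1, -0.0, -0.5]
width: 87.9
grasp_force: 0.0
```

>>> step_arm([
  [1, -0.03, 0.273, 0, 0, 0, 0],
  [1, -0.059, 0.546, 0, 0, 0, 0],
  [1, -0.059, 0.546, 0, 0, 0, 0],
  [1, -0.059, 0.546, 0, 0, 0, 0],
  [1, -0.059, 0.546, 0, 0, 0, 0],
  [1, -0.059, 0.546, 0, 0, 0, 0],
  [1, -0.059, 0.546, 0, 0, 0, 0],
  [1, -0.059, 0.546, 0, 0, 0, 0],
  [1, -0.059, 0.546, 0, 0, 0, 0],
  [1, -0.059, 0.546, 0, 0, 0, 0],
  [1, -0.059, 0.546, 0, 0, 0, 0],
  [1, -0.059, 0.546, 0, 0, 0, 0],
  [1, -0.03, 0.273, 0, 0, 0, 0],
  [1, 0, 0, 0, 0, 0, 0],
  [1, 0, 0, 0, 0, 0, 0],
])

```text
t: 29.28
ee_pos: [494.4, 188.1, 135.3]
orientation: [0.226, -3.133, 0.0]
ft_force: [-0.0, 0.6, 1.1]
width: 87.6
grasp_force: 0.0
```

```bash
python3 - <<'E'
from m import *
o,d=wrist(); np.savez("w6.npz",**d)
tops(d,dict(slim=(200,100,440,330)))
go(o,(495.2,188.2),11)
from workcell import vision
d=vision.get_image("scene"); np.savez("s6.npz",**d); tops(d,dict(prism=(230,200,300,310)),dict(prism=(82,40)))
d=vision.get_image("side"); np.savez("i6.npz",**d); tops(d,dict(prism=(340,150,420,240)),dict(prism=(82,40)))
E
```

```text
slim 1186 z 87.6 mean [494.5 187.9] rect [494.4 187.7] [27.7 27.1] 8.2
tcp [494.4 188.1 135.3] yaw 98.24 t 29.275  units to go: [-0.017 -0.     2.486]
  prism 375 z 80.9 mean [ 510.7 -143.6] rect [ 510.9 -143.2] [40.6 43. ] 28.7
  prism 309 z 80.5 mean [ 504.6 -136.2] rect [ 504.  -135.1] [39.8 42.9] 28.7
```

The prism is good: its mean is about (507,−140), top at 82. Descend on the slim core.

>>> step_arm([
  [1, -0.008, 0, 0.3, 0, 0, 0],
  [1, 0, 0, 0.5, 0, 0, 0],
  [1, 0, 0, 0.5, 0, 0, 0],
  [1, 0, 0, 0.5, 0, 0, 0],
  [1, 0, 0, 0.5, 0, 0, 0],
  [1, 0, 0, 0.186, 0, 0, 0],
  [1, 0, 0, 0, 0, 0, 0],
  [-1, 0, 0, 0, 0, 0, 0],
  [-1, 0, 0, 0, 0, 0, 0],
  [-1, 0, 0, 0, 0, 0, 0],
  [-1, 0, 0, 0, 0, 0, 0],
  [-1, 0, 0, 0, 0, 0, 0],
  [-1, 0, 0, 0, 0, 0, 0],
  [-1, 0, 0, 0, 0, 0, 0],
  [-1, 0, 0, 0, 0, 0, 0],
])

```text
t: 31.3
ee_pos: [495.0, 188.7, 11.0]
orientation: [0.226, -3.133, 0.0]
ft_force: [-0.3, -0.4, 1.4]
width: 27.7
grasp_force: 30.0
```

>>> step_arm([
  [-1, 0, 0, -0.2, 0, 0, 0],
  [-1, 0, 0, -0.4, 0, 0, 0],
  [-1, 0, 0, -0.5, 0, 0, 0],
  [-1, 0, 0, -0.5, 0, 0, 0],
  [-1, 0, 0, -0.5, 0, 0, 0],
  [-1, 0, 0, -0.5, 0, 0, 0],
  [-1, 0.01, -0.3, 0, 0, 0, 0],
  [-1, 0.019, -0.6, 0, 0, 0, 0],
  [-1, 0.019, -0.6, 0, 0, 0, 0],
  [-1, 0.019, -0.6, 0, 0, 0, 0],
  [-1, 0.019, -0.6, 0, 0, 0, 0],
  [-1, 0.019, -0.6, 0, 0, 0, 0],
  [-1, 0.019, -0.6, 0, 0, 0, 0],
  [-1, 0.019, -0.6, 0, 0, 0, 0],
  [-1, 0.019, -0.6, 0, 0, 0, 0],
  [-1, 0.019, -0.6, 0, 0, 0, 0],
  [-1, 0.019, -0.6, 0, 0, 0, 0],
  [-1, 0.019, -0.6, 0, 0, 0, 0],
  [-1, 0.019, -0.6, 0, 0, 0, 0],
  [-1, 0.01, -0.29, 0, 0, 0, 0],
])

```text
t: 33.8
ee_pos: [537.6, -200.2, 139.8]
orientation: [0.223, -3.132, -0.001]
ft_force: [0.4, 0.0, -1.4]
width: 27.6
grasp_force: 30.0
```

>>> step_arm([
  [-1, 0, 0, 0, 0, 0, 0.5],
  [-1, 0, 0, 0, 0, 0, 1],
  [-1, 0, 0, 0, 0, 0, 1],
  [-1, 0, 0, 0, 0, 0, 1],
  [-1, 0, 0, 0, 0, 0, 1],
  [-1, 0, 0, 0, 0, 0, 1],
  [-1, 0, 0, 0, 0, 0, 1],
  [-1, 0, 0, 0, 0, 0, 1],
  [-1, 0, 0, 0, 0, 0, 1],
  [-1, 0, 0, 0, 0, 0, 1],
  [-1, 0, 0, 0, 0, 0, 0.55],
  [-1, 0, 0, 0, 0, 0, 0],
  [-1, 0, 0, 0, 0, 0, 0],
])

```text
t: 35.42
ee_pos: [538.3, -198.4, 140.6]
orientation: [-1.588, -2.71, 0.0]
ft_force: [0.3, -0.5, -2.3]
width: 27.6
grasp_force: 30.0
```

```bash
python3 - <<'E'
from m import *
o,d=wrist(); np.savez("w7.npz",**d); go(o,(538.5,-198.3),-1.0); print(o["width"],o["grasp_force"],o["ft_force"])
E
```

```text
tcp [ 538.3 -198.4  140.6] yaw 29.24 t 35.425  units to go: [-2.000e-03  5.000e-03  2.832e+00]
27.59648612529421 29.998907446861267 [ 0.25275387 -0.4637223  -2.30854946]
```

>>> step_arm([
  [-1, 0, 0, 0.5, 0, 0, 0],
  [-1, 0, 0, 0.5, 0, 0, 0],
  [-1, 0, 0, 0.5, 0, 0, 0],
  [-1, 0, 0, 0.5, 0, 0, 0],
  [-1, 0, 0, 0.4, 0, 0, 0],
  [-1, 0, 0, 0.2, 0, 0, 0],
  [-1, 0, 0, 0.16, 0, 0, 0],
  [-1, 0, 0, 0.05, 0, 0, 0],
  [-1, 0, 0, 0.026, 0, 0, 0],
  [-1, 0, 0, 0, 0, 0, 0],
  [-1, 0, 0, 0, 0, 0, 0],
])

```text
t: 36.85
ee_pos: [539.0, -198.6, -0.4]
orientation: [1.59, 2.709, 0.0]
ft_force: [0.3, 0.4, -1.5]
width: 27.4
grasp_force: 30.0
```

>>> step_arm([
  [-1, 0, 0, 0.02, 0, 0, 0],
  [-1, 0, 0, 0, 0, 0, 0],
])

```text
t: 37.1
ee_pos: [539.0, -198.6, -1.0]
orientation: [1.59, 2.709, 0.0]
ft_force: [-1.5, -0.1, 5.0]
width: 27.2
grasp_force: 30.0
```

The slim core is on the floor. Release it and go to the tall core.

>>> step_arm([
  [1, 0, 0, 0, 0, 0, 0],
  [1, 0, 0, 0, 0, 0, 0],
  [1, 0, 0, 0, 0, 0, 0],
  [1, 0, 0, 0, 0, 0, 0],
  [1, 0, 0, -0.3, 0, 0, 0],
  [1, 0, 0, -0.6, 0, 0, 0],
  [1, 0, 0, -0.6, 0, 0, 0],
  [1, 0, 0, -0.6, 0, 0, 0],
  [1, 0, 0, -0.6, 0, 0, -0.5],
  [1, 0, 0, 0, 0, 0, -1],
  [1, 0, 0, 0, 0, 0, -1],
  [1, 0, 0, 0, 0, 0, -1],
  [1, 0, 0, 0, 0, 0, -1],
  [1, 0, 0, 0, 0, 0, -1],
  [1, 0, 0, 0, 0, 0, -1],
  [1, 0, 0, 0, 0, 0, -1],
  [1, 0, 0, 0, 0, 0, -1],
  [1, 0, 0, 0, 0, 0, -1],
  [1, 0, 0, 0, 0, 0, -0.55],
])

```text
t: 39.48
ee_pos: [538.8, -198.6, 134.2]
orientation: [-0.231, 3.132, -0.001]
ft_force: [0.5, 0.4, -0.2]
width: 87.7
grasp_force: 0.0
```

>>> step_arm([
  [1, 0.042, 0.3, 0, 0, 0, 0],
  [1, 0.084, 0.6, 0, 0, 0, 0],
  [1, 0.084, 0.6, 0, 0, 0, 0],
  [1, 0.084, 0.6, 0, 0, 0, 0],
  [1, 0.084, 0.6, 0, 0, 0, 0],
  [1, 0.084, 0.6, 0, 0, 0, 0],
  [1, 0.084, 0.6, 0, 0, 0, 0],
  [1, 0.084, 0.6, 0, 0, 0, 0],
  [1, 0.084, 0.6, 0, 0, 0, 0],
  [1, 0.084, 0.6, 0, 0, 0, 0],
  [1, 0.084, 0.6, 0, 0, 0, 0],
  [1, 0.084, 0.6, 0, 0, 0, 0],
  [1, 0.084, 0.6, 0, 0, 0, 0],
  [1, 0.042, 0.3, 0, 0, 0, 0],
  [1, 0, 0, 0, 0, 0, 0],
  [1, 0, 0, 0, 0, 0, 0],
])

```text
t: 41.48
ee_pos: [428.7, 179.1, 133.2]
orientation: [-0.226, 3.133, -0.0]
ft_force: [0.4, -1.0, 0.8]
width: 87.9
grasp_force: 0.0
```

```bash
python3 - <<'E'
from m import *
o,d=wrist(); np.savez("w8.npz",**d)
tops(d,dict(tall=(200,100,440,330)))
go(o,(428.7,180.3),21)
from workcell import vision
d=vision.get_image("scene"); np.savez("s8.npz",**d); tops(d,dict(slim=(225,230,285,330)),dict(slim=(76,28)))
d=vision.get_image("side"); np.savez("i8.npz",**d); tops(d,dict(slim=(350,130,410,205)),dict(slim=(76,28)))
E
```

```text
tall 2537 z 105.7 mean [427.9 180.1] rect [428. 180.] [37.3 36.7] 8.2
tcp [428.7 179.1 133.2] yaw 98.24 t 41.475  units to go: [-0.004  0.024  2.245]
  slim 173 z 75.2 mean [ 541.9 -201. ] rect [ 542.  -201.1] [27.1 28.3] 79.6
  slim 58 z 75.8 mean [ 491.6 -125.2] rect [ 492.2 -125.6] [26.2 14. ] 21.4
```

The slim core stands in cell 2 (the side reading caught the prism's flank instead). Grasp the tall core.

>>> step_arm([
  [1, 0.005, 0.02, 0.3, 0, 0, 0],
  [1, 0, 0, 0.5, 0, 0, 0],
  [1, 0, 0, 0.5, 0, 0, 0],
  [1, 0, 0, 0.5, 0, 0, 0],
  [1, 0, 0, 0.3, 0, 0, 0],
  [1, 0, 0, 0.145, 0, 0, 0],
  [1, 0, 0, 0, 0, 0, 0],
  [-1, 0, 0, 0, 0, 0, 0],
  [-1, 0, 0, 0, 0, 0, 0],
  [-1, 0, 0, 0, 0, 0, 0],
  [-1, 0, 0, 0, 0, 0, 0],
  [-1, 0, 0, 0, 0, 0, 0],
  [-1, 0, 0, 0, 0, 0, 0],
  [-1, 0, 0, 0, 0, 0, 0],
  [-1, 0, 0, 0, 0, 0, 0],
])

```text
t: 43.5
ee_pos: [428.3, 180.5, 21.0]
orientation: [-0.226, 3.133, -0.0]
ft_force: [-0.8, -0.2, 2.1]
width: 37.9
grasp_force: 30.0
```

>>> step_arm([
  [-1, 0, 0, -0.2, 0, 0, 0],
  [-1, 0, 0, -0.4, 0, 0, 0],
  [-1, 0, 0, -0.5, 0, 0, 0],
  [-1, 0, 0, -0.5, 0, 0, 0],
  [-1, 0, 0, -0.5, 0, 0, 0],
  [-1, 0, 0, -0.5, 0, 0, 0],
])

```text
t: 44.25
ee_pos: [427.8, 180.4, 152.0]
orientation: [0.226, -3.133, 0.0]
ft_force: [0.8, 0.1, -3.0]
width: 37.7
grasp_force: 30.0
```

>>> step_arm([
  [-1, -0.053, -0.302, 0, 0, 0, 0],
  [-1, -0.105, -0.603, 0, 0, 0, 0],
  [-1, -0.105, -0.603, 0, 0, 0, 0],
  [-1, -0.105, -0.603, 0, 0, 0, 0],
  [-1, -0.105, -0.603, 0, 0, 0, 0],
  [-1, -0.105, -0.603, 0, 0, 0, 0],
  [-1, -0.105, -0.603, 0, 0, 0, 0],
  [-1, -0.105, -0.603, 0, 0, 0, 0],
  [-1, -0.105, -0.603, 0, 0, 0, 0],
  [-1, -0.105, -0.603, 0, 0, 0, 0],
  [-1, -0.105, -0.603, 0, 0, 0, 0],
  [-1, -0.105, -0.603, 0, 0, 0, 0],
  [-1, -0.105, -0.603, 0, 0, 0, 0],
  [-1, -0.105, -0.603, 0, 0, 0, 0],
  [-1, -0.105, -0.603, 0, 0, 0, 0],
  [-1, -0.053, -0.302, 0, 0, 0, 0],
])

```text
t: 46.25
ee_pos: [570.3, -257.5, 149.3]
orientation: [0.224, -3.132, -0.001]
ft_force: [-1.0, 1.0, -2.7]
width: 37.7
grasp_force: 30.0
```

>>> step_arm([
  [-1, 0, 0, 0, 0, 0, 0.5],
  [-1, 0, 0, 0, 0, 0, 1],
  [-1, 0, 0, 0, 0, 0, 1],
  [-1, 0, 0, 0, 0, 0, 1],
  [-1, 0, 0, 0, 0, 0, 1],
  [-1, 0, 0, 0, 0, 0, 1],
  [-1, 0, 0, 0, 0, 0, 1],
  [-1, 0, 0, 0, 0, 0, 1],
  [-1, 0, 0, 0, 0, 0, 1],
  [-1, 0, 0, 0, 0, 0, 1],
  [-1, 0, 0, 0, 0, 0, 0.55],
  [-1, 0, 0, 0, 0, 0, 0],
  [-1, 0, 0, 0, 0, 0, 0],
])

```text
t: 47.88
ee_pos: [570.8, -255.6, 150.5]
orientation: [-1.588, -2.709, 0.0]
ft_force: [0.2, 0.2, -2.5]
width: 37.4
grasp_force: 30.0
```

```bash
python3 - <<'E'
from m import *
o,d=wrist(); np.savez("w9.npz",**d); go(o,(570.6,-255.9),9.0); print(o["width"],o["grasp_force"],o["ft_force"])
E
```

```text
tcp [ 570.8 -255.6  150.5] yaw 29.24 t 47.875  units to go: [-0.006 -0.004  2.829]
37.379578496942244 29.994656145572662 [ 0.21875132  0.22737911 -2.49303779]
```

>>> step_arm([
  [-1, 0, 0, 0.5, 0, 0, 0],
  [-1, 0, 0, 0.5, 0, 0, 0],
  [-1, 0, 0, 0.5, 0, 0, 0],
  [-1, 0, 0, 0.5, 0, 0, 0],
  [-1, 0, 0, 0.4, 0, 0, 0],
  [-1, 0, 0, 0.2, 0, 0, 0],
  [-1, 0, 0, 0.16, 0, 0, 0],
  [-1, 0, 0, 0.05, 0, 0, 0],
  [-1, 0, 0, 0.02, 0, 0, 0],
  [-1, 0, 0, 0, 0, 0, 0],
  [-1, 0, 0, 0, 0, 0, 0],
])

```text
t: 49.3
ee_pos: [571.5, -255.9, 9.9]
orientation: [1.59, 2.709, 0.0]
ft_force: [0.4, -0.3, -1.7]
width: 37.7
grasp_force: 30.0
```

>>> step_arm([
  [-1, 0, 0, 0.022, 0, 0, 0],
  [-1, 0, 0, 0, 0, 0, 0],
])

```text
t: 49.55
ee_pos: [571.6, -255.9, 9.0]
orientation: [1.59, 2.709, 0.0]
ft_force: [-1.6, 0.1, 4.6]
width: 37.8
grasp_force: 30.0
```

Floor contact. Release, rise clear, and check all four.

>>> step_arm([
  [1, 0, 0, 0, 0, 0, 0],
  [1, 0, 0, 0, 0, 0, 0],
  [1, 0, 0, 0, 0, 0, 0],
  [1, 0, 0, 0, 0, 0, 0],
  [1, 0, 0, 0, 0, 0, 0],
  [1, 0, 0, -0.3, 0, 0, 0],
  [1, 0, 0, -0.6, 0, 0, 0],
  [1, 0, 0, -0.6, 0, 0, 0],
  [1, 0, 0, -0.6, 0, 0, 0],
  [1, 0, 0, -0.6, 0, 0, 0],
  [1, 0, 0, -0.6, 0, 0, 0],
  [1, -0.6, 0, -0.6, 0, 0, 0],
  [1, -0.6, 0, -0.6, 0, 0, 0],
  [1, 0, 0, 0, 0, 0, 0],
  [1, 0, 0, 0, 0, 0, 0],
])

```text
t: 51.42
ee_pos: [599.5, -307.3, 232.8]
orientation: [-1.59, -2.708, -0.0]
ft_force: [-0.3, 0.8, 0.4]
width: 87.8
grasp_force: 0.0
```

```bash
python3 - <<'E'
from m import *
from workcell import vision
o,w=wrist(); print(o["ee_pos"],o["t"],o["ft_force"])
d=vision.get_image("scene"); np.savez("s9.npz",**d)
a=w["pixels"][:,:,::-1]; b=d["pixels"][150:450,130:430,::-1]
cv2.imwrite("pics/end.png",np.hstack([cv2.resize(a,(440,330)),cv2.resize(b,(330,330))]))
ang=np.radians(119.15); ex=np.array([np.cos(ang),np.sin(ang)]); ey=np.array([-ex[1],ex[0]]); c0=np.array([522.4,-169.5])
p=cloud(w)
for k,ht,dia,x in (("tall",94,38,-99),("slim",76,28,-33),("prism",82,40,33),("wide",66,46,99)):
    c=c0+x*ex; m=(np.hypot(p[...,0]-c[0],p[...,1]-c[1])<40)&(np.abs(p[...,2]-ht)<4)
    v,u=np.nonzero(m); 
    if len(u)<10: print(k,"unseen"); continue
    q=ray(w,np.c_[u,v],ht)[:,:2].astype(np.float32); r=cv2.minAreaRect(q); s=np.array(r[0])-c0
    print(k,len(u),"tray xy",(s@ex).round(1),(s@ey).round(1),"size",np.round(r[1],1),"z",np.nanmedian(p[m][:,2]).round(1))
E
```

```text
[ 599.46904026 -307.30617099  232.75746118] 51.425 [-0.28300555  0.80125176  0.39420618]
tall 1427 tray xy -99.1 -0.7 size [37.3 36.3] z 93.7
slim 823 tray xy -33.4 -0.8 size [26.5 26.8] z 75.7
prism 845 tray xy 18.5 -0.7 size [39.6 12.3] z 81.5
wide unseen
```

View pics/end.png

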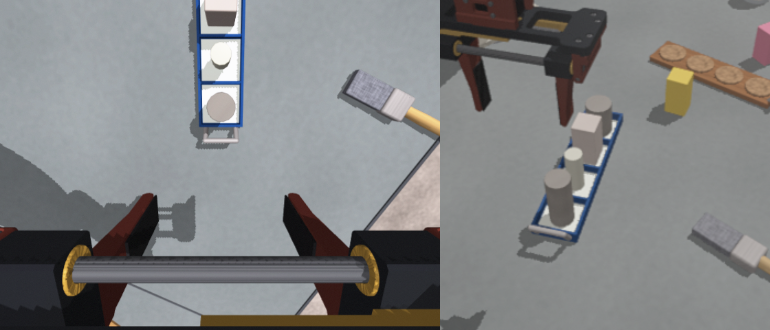

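All four specimens stand upright in the tray. Counting from its bail the order is tall, slim, prism, wide; the prism is cut off by the wrist frame but whole in the scene view. The carrier is empty and the gripper is clear, so I'm handing in.

```bash
python3 -c "
from workcell import ctrl; print(ctrl.close_job())"
```

```text
the job is handed in; nothing more can be done
None
```

The job is handed in: all four specimens stand upright in their tray cells in reverse order (tall, slim, prism, wide from the tray's bail), the arm is clear, and it took about 51 s; the judge's verdict was not shown.

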